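# Close up the pastry crate

### The job

Close up the wooden pastry crate: take the sugar shaker out of the gate's way and stand it upright on the round cork mat, slide the metal tray with its two brownies fully back into the crate against the rear wall, then push the gate shut until its sprung latch snaps in behind the keeper. Keep the brownies in the tray, do not tip the shaker over, and leave the muffin, ramekin and price card where they stand.

Things in the scene. Friction and masses are not known exactly. Their poses are not given: they have to be found in the camera images.
- crate: open-topped light wooden crate fixed to the worktop, 160 deep (its x) x 170 wide (its y) x 80 high. Origin: centre of its underside. Its -x side is the open front, closed by the gate; rear inner wall face at x = +74, side inner wall faces at y = +-79, floor top at z = 6, floor front edge at x = -80
- keeper_bar (a point): middle of the keeper's upright steel bar, 6 in diameter, 30 tall, 42 above the worktop; held by a steel bracket at the crate's front corner away from the hinge (crate frame x = -96, y = -82). Shares the crate's axes
- gate_hinge (a point): on the gate's vertical hinge line (crate frame x = -86, y = +75), 42 above the worktop. Fixed to the gate: its -y axis points along the gate towards the free edge, its -x axis out of the gate's outer face
- gate_push (a point): on the outer face of the dark wooden gate, 100 from the hinge line, 42 above the worktop; axes as gate_hinge. The gate is 150 long, 12 thick (outer face 6 from the hinge line's plane), from 8 to 76 above the worktop; flat but for a 2.5 mm raised brass latch plate from 122 to 148 from the hinge
- gate (a joint): gate angle in rad: 0 = fully shut against its stop, grows as it swings out and open (to 1.9); stiff enough to stay where left. Seen from above, it closes anticlockwise
- bolt (a joint): sprung brass bolt sticking 10 mm out of the gate's free edge, in m: 0 = fully out, to 0.012 pressed in. Bevelled on the crate side, flat outside. Near 0.1 rad of gate angle its bevel meets the keeper bar; it is pressed in 6 mm (spring 3 to 5 N; 6 to 15 N of push on the gate), then snaps out behind the bar at 0.01 to 0.03 rad. Latched, the gate has 1 to 2 mm of play
- tray_center (a point): centre of the loose aluminium tray, half-way up, 120 (its x) x 140 (its y) x 25 high, walls 4 thick, floor 4 thick, about 0.3 kg; it lies on the crate's floor, its front (-x) end sticking out of the gateway. Home: against the rear wall, with this point at about x = +14 in the crate frame
- brownie_0_center (a point): centre of a brownie in the tray, 59 x 76 x 36 high
- brownie_1_center (a point): centre of the other brownie in the tray, 58 x 76 x 36 high
- shaker_center (a point): centre of the white sugar shaker, half-way up; upright round, 114 tall, body 64 in diameter, from 87 up a lid 68 in diameter; about 0.28 kg; z axis up. Behind it and all along the back of the worktop, from 590 ahead of the robot, stand fixed display baskets and dishes up to 350 tall
- mat: round cork mat fixed to the worktop, 100 in diameter, 4 thick; origin at the centre of its underside
- muffin: chocolate muffin, 92 x 96 x 97 high, bystander; origin at the centre of its underside
- ramekin: white ramekin, 82 in diameter, 48 high, bystander; origin at the centre of its underside
- card: small dark price card on a round foot, 32 x 60 x 70 high, bystander; origin at the centre of its underside
There are look-alikes about, which are no part of the job. What is shaped like the part that bears shaker_center but orange is not meant.

How it is judged:
By the outcome, as a careful person would: the job done as asked, in the order asked, and still so for the second after the job is handed in, with the robot touching nothing.
It also fails if it takes over 69 s, if anything falls off the work surface, if the arm or the gripper's body presses on something with over 40 N, if the wrist force passes 120 N, or if a joint passes its speed limit or range.

### The arm

A 6-joint arm with a two-finger parallel gripper is mounted at the origin on a cart in front of the work surface, level with it; the furniture and walls round the work are solid. World frame = base frame: x ahead of the robot, y to its left, z up, the work surface at z = 0. Lengths are in m, angles in rad, forces in N, time in s.
With the tool pointing down it reaches from about 0.325 to 0.775 m from the base axis. Payload 9.3 kg.
Tool frame: the origin (TCP) lies at the very end of the fingers, on their centre line; the grasp point (between the pads) lies 19 mm behind it; z points along the fingers, x is the direction in which the jaws open and shut, and the axes are right-handed (so a half turn about z gives the same grasp; the last joint's range is limited). The gripper opens to 85 mm and grips with 20 to 120 N. Pads are 22 mm wide; open, the fingers measure 114 mm over their backs; the gripper's body (76 mm by 85 mm) begins 54 mm behind the grasp point. The pads swing forward as they close: fully open they stand 13 mm farther back than shut.
Start: joints at [-1.378, 0.259, 0.021, 1.334, 0, 1.418], TCP at [0.186, -0.517, 0.231] pointing down, gripper open.
Joint ranges: [-3.04, 3.04], [-0.91, 1.82], [-1.04, 1.36], [-1.92, 1.95], [-1.52, 1.45], [-3.14, 3.14]. Speed limits (rad/s): [2.22, 2.22, 2.79, 3.14, 3.14, 3.14].

### API

Orientations are given as a unit quaternion [x, y, z, w].
In Python, from station import manip gives the robot as it stands.
- The arm moves only by the tool send_rows, never from a script. Its argument "steps" is a list that holds one entry, the list of rows, each a list of 7 numbers: the opening, from 0 (shut) to 1 (fully open), then the shift along the tool's x, y, z in mm, then the turn, a rotation vector about the tool's x, y, z in rad. A call has exactly 5 rows; each row is the pose to reach, as a shift and turn from the pose commanded when the call began, along the tool's axes at that moment; what a row does not reach only later rows make up. A row lasts 1/8 s, in which the tool goes at most 62.5 mm and 10.7 degrees, less where a joint would pass 70% of its speed; a pose out of reach is approached as far as the arm can. A call with a gripper value outside its range is refused whole. The fingers move at their own pace and stop on an object; "newtons" is the grip in N (left out, the last holds). Time passes only in rows, so rows that repeat a pose let the fingers close, or fill a call up. It gives the time, the measured TCP pose, the force and the opening at its end, in the units of the state.
- manip.observe(): the state, without advancing time (a new reading comes with each control period).
- manip.grab_frame(name): name is "side" or "top"; returns (picture, depth): 420x560x3 uint8, red, green, blue; 420x560 float32, m along the optical axis (not along the pixel's ray), 0 where there is no reading.
- manip.get_calibration(name): a dict with "vfov" (degrees; the focal length in pixels is half the picture's height over the tangent of half this angle, whatever the lens; pixels are square), "cx", "cy" (the principal point, pixels), "k1" (the pictures are not rectified: a ray, as slopes to the right and down, at radius r is drawn at 1 + k1 r^2 times it, then the intrinsics apply), "xyz" and "rotation" of the camera in the world. Camera axes: x right, y down, z forward; pixel columns grow to the right and rows downward; lengths in m; the calibration is good to about 2 mm. A picture is of the moment at which its call begins. get_calibration takes no time and is no camera call.
- manip.sign_off(): hands the job in, once; it reports no verdict.
Trained networks look in the newest picture that a camera, given by its name, has taken for a name from the list of things; names that differ only in an ending like _2 or _b are one class to them, and where a whole thing is asked for, a point or a joint stands for the part that bears it (a point fixed in the world has none). Each returns a list of dicts, best first, with "confidence" (0 to 1); they miss things now and then, are a little off and sometimes report something else, mostly with a low value. They report only what shows in the picture. A call takes as long as a camera call. They do not tell look-alikes from the thing itself.
- manip.boxes_of(thing, camera): "point" ([x, y, z] in m, in the coordinates of the camera as it stood for that picture, good to about 4 mm: the middle of the surface that is visible of it).
- manip.regions_of(thing, camera): "pixels" (420x560 bool, what is visible of it).
The state is a dict: "t": time; "qpos": joint angles; "joint_vel": joint speeds; "tau": joint torques, N m; "tcp_pos": TCP position; "orientation": TCP orientation; "wrist_force": force on the tool from outside, world axes, zero at the start; "ft_torque": the same for the moment, N m; "finger_gap": finger opening in m.
Only numpy, scipy, OpenCV 4.12 (cv2) and the standard library are available. Lean on these libraries where they do the work, as an engineer would, in place of code of your own. Each camera call takes 0.05 s, during which the arm holds its last target.

## Working session

There is one attempt and no reset: what is moved stays moved. The work goes in short steps, Python scripts to look and compute and a tool call to move; the robot and the scene stay as the last step left them, time stands still between calls to the robot, and variables do not carry over. Pictures are saved under pics/ and viewed, and the job is handed in when it is done.

Besides the shell and the picture viewer there is one more tool, called as a command line: name --argument value ..., lists and objects as JSON in quotes. send_rows: Moves the arm, as the interface text tells. Its arguments: {"type":"object","properties":{"steps":{"type":"array","items":{"type":"array","items":{"type":"array","items":{"type":"number"}}}},"newtons":{"type":"number"}},"required":["steps"]}

```bash
mkdir -p pics; ls
cat > h.py <<'E'
import numpy as np,cv2,json
from station import manip
from scipy.spatial.transform import Rotation as R
def cam(n):
    c=manip.get_calibration(n); f=210/np.tan(np.radians(c['vfov'])/2)
    r=np.array(c['rotation'],float)
    if r.shape!=(3,3): r=R.from_quat(r).as_matrix()
    K=np.array([[f,0,c['cx']],[0,f,c['cy']],[0,0,1]]); D=np.array([c['k1'],0,0,0.])
    return K,D,r,np.array(c['xyz'])
def grab(n,fn):
    p,d=manip.grab_frame(n); cv2.imwrite('pics/'+fn+'.png',p[:,:,::-1]); np.savez('pics/'+fn+'.npz',p=p,d=d); return p,d
def cloud(n,d):
    K,D,r,t=cam(n); v,u=np.mgrid[0:420,0:560]
    s=cv2.undistortPoints(np.stack([u.ravel(),v.ravel()],1).astype(np.float64)[:,None],K,D)[:,0].reshape(420,560,2)
    P=np.dstack([s[...,0]*d,s[...,1]*d,d]); W=P@r.T+t; W[d==0]=np.nan; return W
def proj(n,W):
    K,D,r,t=cam(n); p=(np.atleast_2d(W)-t)@r
    return cv2.projectPoints(p[:,None].astype(float),np.zeros(3),np.zeros(3),K,D)[0][:,0]
def c2w(n,p):
    K,D,r,t=cam(n); return r@np.array(p)+t
E
python3 - <<'E'
from h import *
np.set_printoptions(precision=3,suppress=True)
print(manip.get_calibration('top'),manip.get_calibration('side'))
s=manip.observe();print(s)
for n in('top','side'):
    p,d=grab(n,n+'0')
    for th in['crate','gate_push','tray_center','brownie_0_center','shaker_center','mat','muffin','ramekin','card']:
        for o in manip.boxes_of(th,n)[:4]: 
            w=c2w(n,o['point']);print(n,th,round(o['confidence'],2),w,proj(n,w)[0].round())
E
```

```text
pics
{'vfov': 46.68964768024166, 'cx': 275.674878717732, 'cy': 210.1027992039084, 'k1': -0.14046687009510556, 'xyz': array([ 0.148, -0.018,  1.613]), 'rotation': array([-0.702,  0.704, -0.076,  0.08 ])} {'vfov': 56.10776155390839, 'cx': 272.9925130418683, 'cy': 205.53469430868913, 'k1': -0.033553345697267783, 'xyz': array([0.167, 1.171, 0.688]), 'rotation': array([-0.122,  0.842, -0.52 ,  0.072])}
{'t': 0.0, 'qpos': array([-1.378,  0.259,  0.021,  1.334, -0.   ,  1.418]), 'joint_vel': array([-0.001,  0.001, -0.   ,  0.001,  0.002, -0.002]), 'tau': array([ -0.   , -55.564,  34.453,   0.014,  -0.   ,   0.   ]), 'tcp_pos': array([ 0.186, -0.517,  0.231]), 'orientation': array([ 0.818, -0.575, -0.   , -0.   ]), 'wrist_force': array([ 0.073, -0.549, -0.229]), 'ft_torque': array([-0.005, -0.032, -0.041]), 'finger_gap': 0.08548806320319817}
top crate 0.72 [ 0.465 -0.123  0.028] [310. 221.]
top gate_push 0.8 [ 0.376 -0.298  0.074] [365. 246.]
top tray_center 0.93 [ 0.479 -0.18   0.008] [326. 219.]
top brownie_0_center 0.55 [ 0.441 -0.194  0.033] [331. 228.]
top shaker_center 0.77 [0.479 0.023 0.109] [265. 212.]
top shaker_center 0.7 [ 0.46  -0.338  0.11 ] [379. 218.]
top mat 0.81 [0.439 0.337 0.006] [173. 231.]
top mat 0.55 [ 0.46  -0.336  0.107] [378. 218.]
top muffin 0.69 [0.474 0.487 0.086] [123. 216.]
top ramekin 0.8 [ 0.462 -0.494  0.005] [418. 223.]
top card 0.53 [0.574 0.155 0.038] [226. 189.]
side crate 0.65 [ 0.428 -0.094  0.049] [300. 204.]
side gate_push 0.54 [ 0.376 -0.294  0.056] [324. 183.]
side tray_center 0.42 [ 0.502 -0.246  0.023] [290. 192.]
side brownie_0_center 0.31 [ 0.465 -0.322  0.063] [303. 177.]
side shaker_center 0.63 [0.487 0.048 0.065] [274. 216.]
side shaker_center 0.55 [ 0.464 -0.318  0.065] [304. 177.]
side mat 0.93 [0.434 0.344 0.005] [262. 286.]
side muffin 0.77 [0.469 0.518 0.082] [225. 302.]
side ramekin 0.64 [ 0.441 -0.471  0.039] [316. 170.]
side card 0.61 [0.58 0.16 0.04] [236. 234.]
```

Run:
```python
from h import *
p=cv2.imread('pics/top0.png'); cv2.imwrite('pics/t0c.png',cv2.resize(p[165:285,240:440],None,fx=4,fy=4,interpolation=cv2.INTER_CUBIC))
p=cv2.imread('pics/side0.png'); cv2.imwrite('pics/s0c.png',cv2.resize(p[130:310,200:400],None,fx=3.3,fy=3.3,interpolation=cv2.INTER_CUBIC)[:600])
```

```text
(no output)
```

View pics/top0.png

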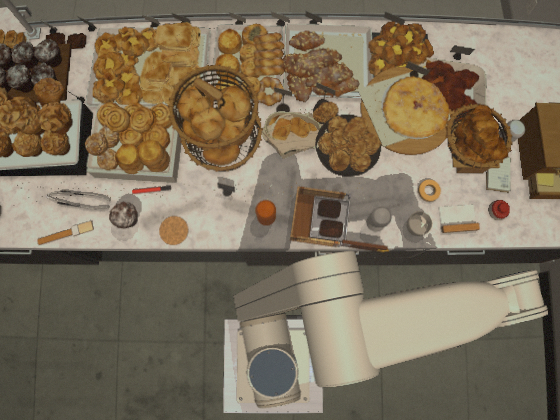

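View pics/side0.png

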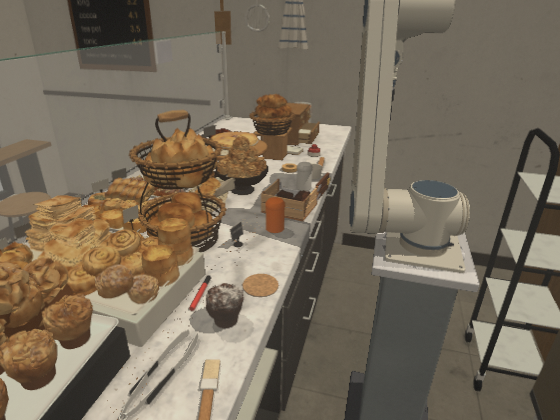

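View pics/t0c.png

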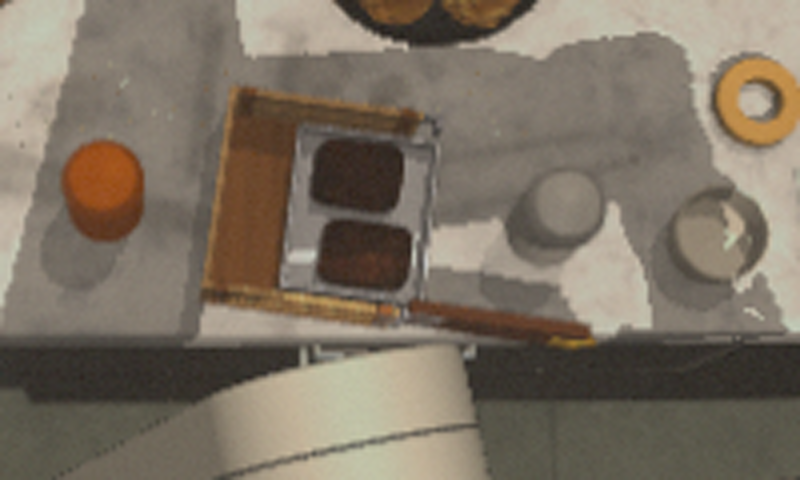

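View pics/s0c.png

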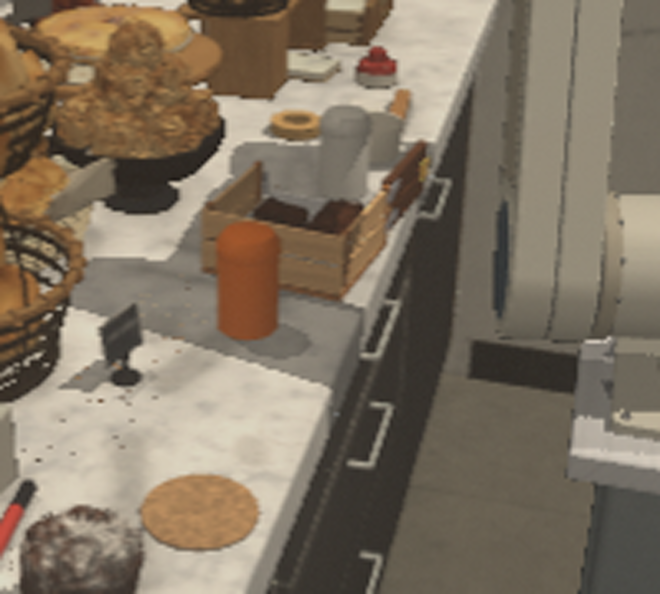

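The thing wanted could be taken for: the white shaker at top (379,218), the orange look-alike at (265,212), or the white ramekin at (418,223). By the description it is (379,218), and the close crop shows a grey-white cylinder with a wider lid. The crate opens towards -y, with the gate swung out at (340–395, 245).

Run:
```python
from h import *
np.set_printoptions(precision=4,suppress=True)
def circ(P):
    A=np.c_[2*P,np.ones(len(P))];b=(P**2).sum(1);s=np.linalg.lstsq(A,b,rcond=None)[0];return s[:2],np.sqrt(s[2]+s[0]**2+s[1]**2)
d=np.load('pics/top0.npz');W=cloud('top',d['d']);p=d['p']
x,y,z=W[...,0],W[...,1],W[...,2]
print('table z',np.nanmedian(z[(x>.4)&(x<.5)&(y>.1)&(y<.25)]))
# top rims
m=(z>.068)&(z<.095)&(x>.33)&(x<.6)&(y>-.45)&(y<-.04)
vis=np.zeros((420,560),np.uint8);vis[m]=255;cv2.imwrite('pics/rim.png',cv2.resize(vis[165:285,240:440],None,fx=4,fy=4,interpolation=0))
P=W[m];np.save('pics/rim.npy',P);print(len(P))
# shaker top
m=(z>.105)&(z<.125)&(np.hypot(x-.46,y+.335)<.06);Q=W[m];print('shaker',Q.mean(0),Q.min(0),Q.max(0),cv2.minEnclosingCircle(Q[:,:2].astype(np.float32)))
m=(p[...,0]>0)&(abs(z)<.02)&(np.hypot(x-.44,y-.338)<.08)
hsv=cv2.cvtColor(p,cv2.COLOR_RGB2HSV);m&=hsv[...,1]>90;Q=W[m];print('mat',Q.mean(0),cv2.minEnclosingCircle(Q[:,:2].astype(np.float32)),Q.min(0),Q.max(0))
W2=cloud('side',np.load('pics/side0.npz')['d']);x,y,z=W2[...,0],W2[...,1],W2[...,2]
m=(z>.02)&(z<.125)&(np.hypot(x-.46,y+.335)<.055);Q=W2[m];print('side shaker',Q.mean(0),Q.min(0),Q.max(0)); b=(Q[:,2]>.03)&(Q[:,2]<.08);print(circ(Q[b,:2]))
```

```text
table z -0.002630340998053038
541
shaker [ 0.4656 -0.3468  0.1111] [ 0.4377 -0.3757  0.1051] [ 0.4927 -0.3178  0.1217] ((0.46621420979499817, -0.34592071175575256), 0.030094997957348824)
mat [0.4418 0.3367 0.0035] ((0.4423966705799103, 0.33585068583488464), 0.05036073550581932) [ 0.3931  0.2882 -0.0069] [0.4925 0.3861 0.0137]
side shaker [ 0.467  -0.3257  0.073 ] [ 0.4384 -0.3691  0.0201] [ 0.5027 -0.3076  0.1158]
(array([ 0.4705, -0.3427]), np.float64(0.028414254803330652))
```

View pics/rim.png

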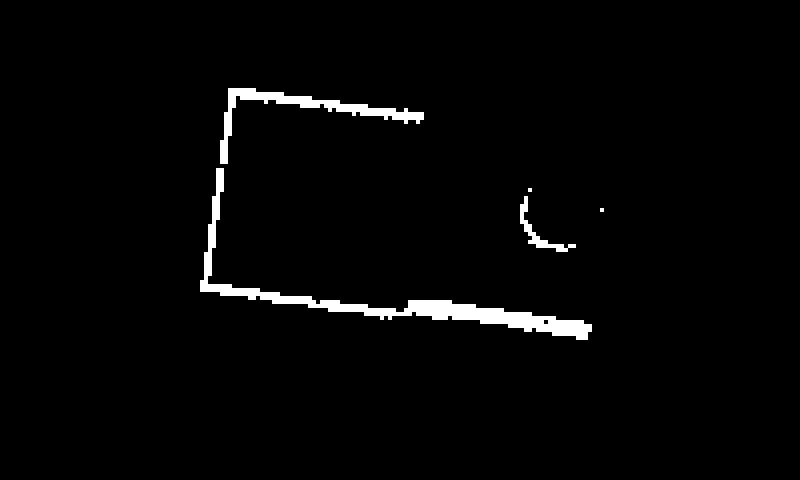

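```bash
cat > fit.py <<'E'
from h import *
from scipy.optimize import least_squares
np.set_printoptions(precision=4,suppress=True)
P=np.load('pics/rim.npy')[:,:2]
def loc(q,P):
    c,s=np.cos(q[2]),np.sin(q[2]);d=P-q[:2];return np.c_[d[:,0]*c+d[:,1]*s,-d[:,0]*s+d[:,1]*c]
# crate U centrelines: rear x=.077,y in +-.082; sides y=+-.082,x -.08...077
def dist(q):
    L=loc(q,P);a=np.stack([np.hypot(np.maximum(abs(L[:,1])-.082,0),L[:,0]-.077)]+[np.hypot(L[:,0]-np.clip(L[:,0],-.08,.077),L[:,1]-s*.082) for s in(1,-1)])
    return np.minimum(a.min(0),.012)
best=min((least_squares(dist,[.46+a,-.135+b,np.pi/2+g],loss='soft_l1',f_scale=.004,x_scale=[.01,.01,.05],diff_step=1e-4) for a in(-.01,.01) for b in(-.01,.01) for g in(-.15,0,.15)),key=lambda r:r.cost)
q=best.x;print('crate',q,'deg',np.degrees(q[2]),best.cost, np.sum(dist(q)<.006))
def w(l):
    c,s=np.cos(q[2]),np.sin(q[2]);return np.array([q[0]+l[0]*c-l[1]*s,q[1]+l[0]*s+l[1]*c])
print('hinge',w((-.086,.075)),'keeper',w((-.096,-.082)))
L=loc(q,P);g=(L[:,0]<-.095)&(L[:,1]>.03)
G=L[g];m=np.polyfit(G[:,0],G[:,1],1);print('gate local',G.min(0),G.max(0),m)
v=np.array([G[:,0].mean()+.086,G[:,1].mean()-.075]);
# angle: closed dir=(0,-1); opening towards -x
for V in(v,): print('angle from hinge', np.arctan2(-V[0],-V[1]), 'slope', np.arctan2(1,m[0]*1))
W=cloud('top',np.load('pics/top0.npz')['d']);M=(W[...,2]>.012)&(W[...,2]<.06)
pts=W[M];Lp=loc(q,pts[:,:2]);s=(Lp[:,0]>-.2)&(Lp[:,0]<.07)&(abs(Lp[:,1])<.074)&(pts[:,2]>.02)
print('tray local range',np.percentile(Lp[s],[1,99],axis=0))
E
python3 fit.py
python3 - <<'E'
import sys;sys.path.insert(0,'.')
E
```

```text
crate [ 0.4774 -0.1471  1.4275] deg 81.78738920483842 0.00829327320035021 317
hinge [ 0.3909 -0.2215] keeper [ 0.5448 -0.2539]
gate local [-0.2334  0.0659] [-0.0952  0.0802] [-0.0078  0.072 ]
angle from hinge 1.5492624387823146 slope 1.5786376632776644
tray local range [[-0.1876 -0.0732]
 [ 0.0168  0.0653]]
```

```bash
cat > ov.py <<'E'
from h import *
q=[.4774,-.1471,1.4275]
def w(l,z):
    c,s=np.cos(q[2]),np.sin(q[2]);return [q[0]+l[0]*c-l[1]*s,q[1]+l[0]*s+l[1]*c,z]
if __name__=='__main__':
  for n in('top','side'):
    p=cv2.resize(cv2.imread(f'pics/{n}0.png'),None,fx=4,fy=4,interpolation=cv2.INTER_CUBIC)
    def poly(L,z,col):
        u=proj(n,[w(l,z) for l in L])*4+1.5;cv2.polylines(p,[u.astype(int)],False,col,1,cv2.LINE_AA)
    poly([(-.08,-.085),(.08,-.085),(.08,.085),(-.08,.085)],.08,(0,255,0))
    poly([(-.08,-.079),(.074,-.079),(.074,.079),(-.08,.079)],.08,(0,255,255))
    poly([(-.086,.075),(-.236,.075)],.076,(255,0,0)); poly([(-.096,-.082),(-.096,-.0821)],.042,(0,0,255))
    for tx in(-.03,-.04,-.05): poly([(tx-.06,-.07),(tx-.06,.07)],.031,(255,0,255))
    o=(240,165) if n=='top' else (240,130)
    cv2.imwrite(f'pics/ov_{n}.png',p[o[1]*4:o[1]*4+480,o[0]*4:o[0]*4+800])
E
python3 ov.py
```

```text
(no output)
```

View pics/ov_top.png

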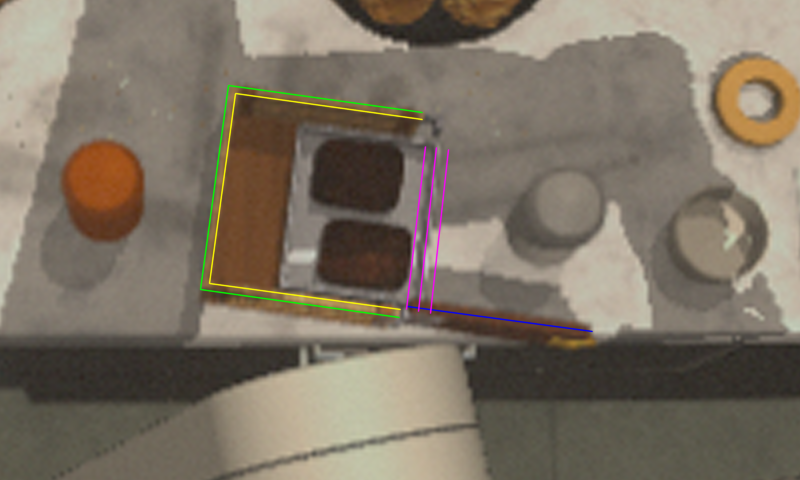

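View pics/ov_side.png

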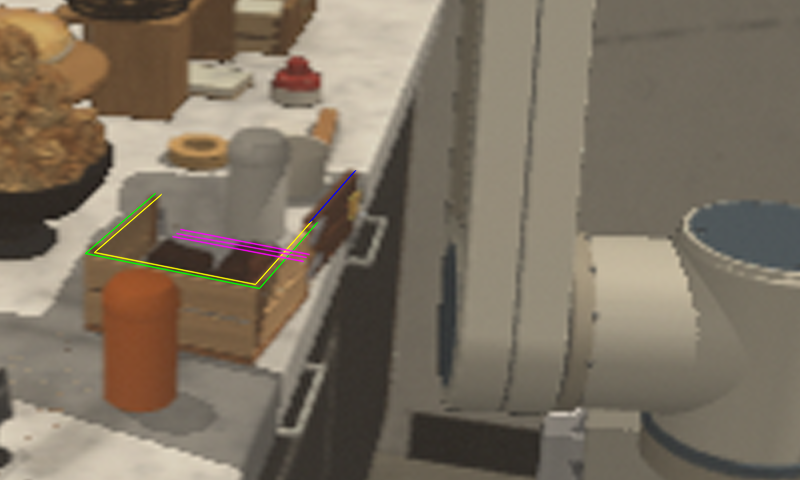

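```bash
cat > mv.py <<'E'
import sys
from h import *
# usage: mv.py x y z [yaw]  -> shift mm, turn about tool z
s=manip.observe(); r=R.from_quat(s['orientation']).as_matrix()
a=[float(v) for v in sys.argv[1:]]
yaw=np.arctan2(r[1,0],r[0,0]); sh=r.T@(np.array(a[:3])-s['tcp_pos'])*1000
print('tcp',s['tcp_pos'].round(4),'yaw',round(yaw,3),'tilt',r[:,2].round(3),'F',s['wrist_force'].round(1),'gap',round(s['finger_gap'],4),'t',round(s['t'],2),'q',s['qpos'].round(2))
print('shift',sh.round(1), 'turnz',round(-(a[3]-yaw),3) if len(a)>3 else '')
E
python3 mv.py .467 -.345 .16
```

```text
tcp [ 0.1864 -0.5174  0.2313] yaw -1.225 tilt [ 0. -0. -1.] F [-0.3  0.6  0. ] gap 0.0851 t 1.0 q [-1.38  0.26  0.02  1.33  0.    1.42]
shift [ -67.1 -322.4   71.3] turnz
```

send_rows --steps '[[[1,-10,-50,10,0,0,0],[1,-22,-108,24,0,0,0],[1,-35,-168,38,0,0,0],[1,-47,-225,50,0,0,0],[1,-58,-278,62,0,0,0]]]' --newtons 40

```text
t: 1.62
tcp_pos: [0.4299, -0.3674, 0.169]
orientation: [0.818, -0.575, 0.0, 0.0]
wrist_force: [-0.5, -1.0, 0.1]
finger_gap: 0.0855
```

```bash
python3 mv.py .467 -.345 .16;python3 - <<'E'
from h import *
grab('top','top1')
p=cv2.imread('pics/top1.png'); cv2.imwrite('pics/t1c.png',cv2.resize(p[165:285,280:480],None,fx=4,fy=4,interpolation=cv2.INTER_CUBIC))
E
```

```text
tcp [ 0.4299 -0.3674  0.169 ] yaw -1.225 tilt [ 0. -0. -1.] F [-0.5 -1.   0.1] gap 0.0855 t 1.62 q [-0.86  0.31 -0.07  1.19  0.    1.94]
shift [ -8.5 -42.5   9. ] turnz
```

View pics/t1c.png

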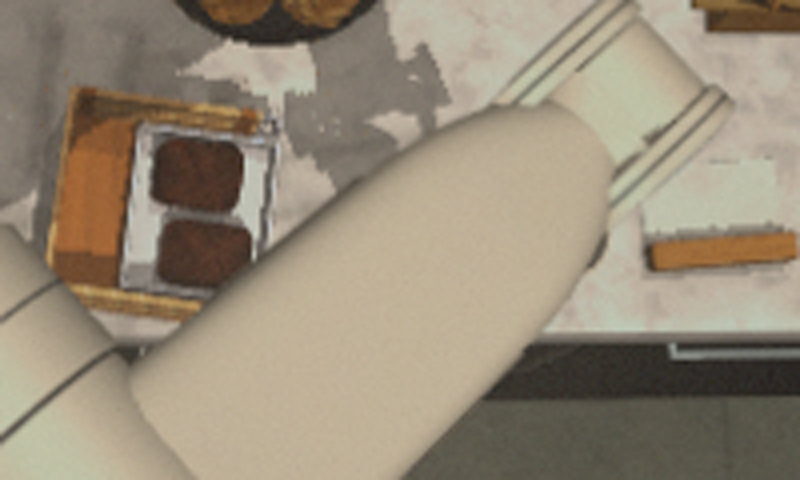

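send_rows --steps '[[[1,-8,-42,9,0,0,0],[1,-8,-42,9,0,0,0],[1,-8,-42,40,0,0,0],[1,-8,-42,75,0,0,0],[1,-8,-42,98,0,0,0]]]'

```text
t: 2.3
tcp_pos: [0.4641, -0.3471, 0.07]
orientation: [0.818, -0.575, -0.001, 0.0]
wrist_force: [-0.2, -0.5, 0.1]
finger_gap: 0.0855
```

```bash
python3 mv.py .467 -.345 .07;python3 - <<'E'
from h import *
grab('side','side1')
p=cv2.imread('pics/side1.png'); cv2.imwrite('pics/s1c.png',cv2.resize(p[100:250,220:420],None,fx=4,fy=4,interpolation=cv2.INTER_CUBIC))
E
```

```text
tcp [ 0.4641 -0.3471  0.07  ] yaw -1.226 tilt [-0.001  0.001 -1.   ] F [-0.2 -0.5  0.1] gap 0.0855 t 2.3 q [-0.79  0.4  -0.2   0.98 -0.    2.01]
shift [-1.  -3.4  0. ] turnz
```

View pics/s1c.png

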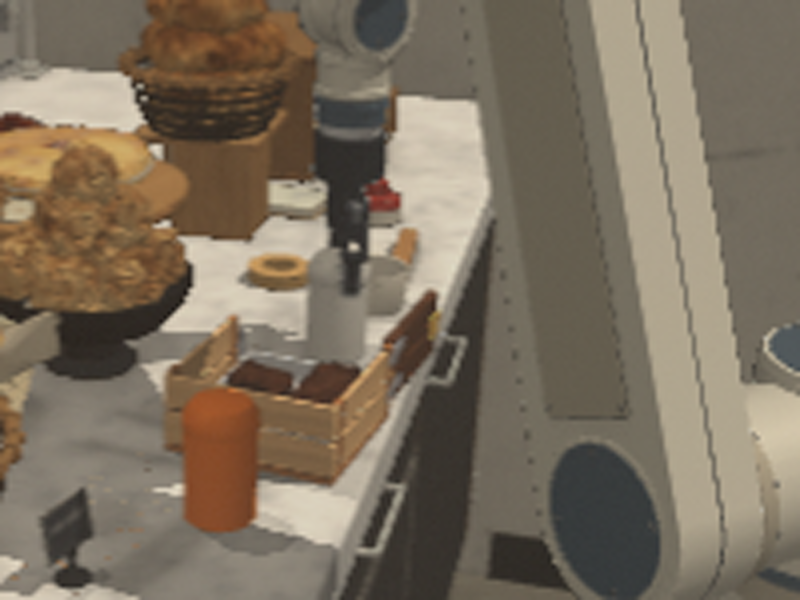

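The side view shows the near finger in front of the white shaker's lid, at crop (352,255), so the jaws are straddling it. Next I close them.

send_rows --steps '[[[1,-1,-3,0,0,0,0],[0.5,-1,-3,0,0,0,0],[0.5,-1,-3,0,0,0,0],[0.5,-1,-3,0,0,0,0],[0.5,-1,-3,0,0,0,0]]]' --newtons 40

```text
t: 2.98
tcp_pos: [0.4683, -0.3458, 0.0733]
orientation: [0.818, -0.575, 0.002, 0.0]
wrist_force: [0.1, 0.7, 6.6]
finger_gap: 0.0632
```

```bash
python3 mv.py .442 -.3 .24
```

```text
tcp [ 0.4683 -0.3458  0.0733] yaw -1.225 tilt [ 0.002 -0.003 -1.   ] F [0.1 0.7 6.6] gap 0.0632 t 2.98 q [-0.78  0.4  -0.19  0.98 -0.    2.02]
shift [ -51.5    9.  -166.9] turnz
```

send_rows --steps '[[[0.5,0,0,-15,0,0,0],[0.5,0,0,-45,0,0,0],[0.5,0,0,-85,0,0,0],[0.5,0,0,-125,0,0,0],[0.5,0,0,-160,0,0,0]]]'

```text
t: 3.6
tcp_pos: [0.4674, -0.3447, 0.2341]
orientation: [0.818, -0.575, 0.001, 0.0]
wrist_force: [0.4, 0.1, -3.0]
finger_gap: 0.0631
```

```bash
python3 mv.py .442 -.0 .233 -.5;  python3 mv.py .442 .336 .233 0;python3 - <<'E'
from h import *
grab('side','side2')
p=cv2.imread('pics/side2.png'); cv2.imwrite('pics/s2c.png',cv2.resize(p[100:250,220:420],None,fx=4,fy=4,interpolation=cv2.INTER_CUBIC))
E
```

```text
tcp [ 0.4674 -0.3447  0.2341] yaw -1.225 tilt [ 0.001 -0.001 -1.   ] F [ 0.4  0.1 -3. ] gap 0.0631 t 3.6 q [-0.78  0.31  0.1   1.36 -0.    2.02]
shift [-333.   -92.9    0.7] turnz -0.725
tcp [ 0.4674 -0.3447  0.2341] yaw -1.225 tilt [ 0.001 -0.001 -1.   ] F [ 0.4  0.1 -3. ] gap 0.0631 t 3.6 q [-0.78  0.31  0.1   1.36 -0.    2.02]
shift [-6.491e+02 -2.069e+02  4.000e-01] turnz -1.225
```

View pics/s2c.png

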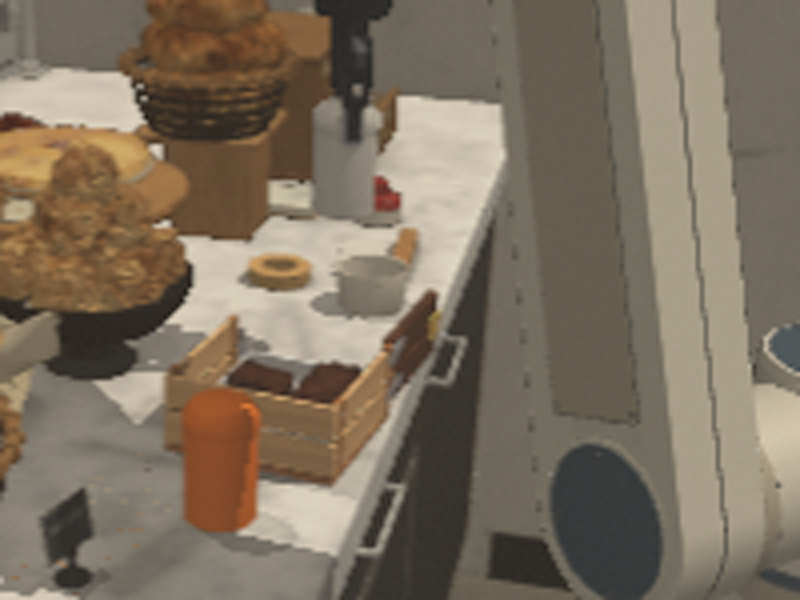

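Held upright at crop (345,165), 63 mm gap. Carrying on.

send_rows --steps '[[[0.5,-24,-8,0,0,0,-0.05],[0.5,-72,-23,0,0,0,-0.14],[0.5,-128,-41,0,0,0,-0.25],[0.5,-185,-59,0,0,0,-0.36],[0.5,-242,-77,0,0,0,-0.47]]]'

```text
t: 4.28
tcp_pos: [0.4574, -0.0894, 0.2323]
orientation: [0.93, -0.367, 0.001, -0.0]
wrist_force: [1.7, -0.2, -2.8]
finger_gap: 0.0635
```

```bash
python3 mv.py .442 .336 .233 0
```

```text
tcp [ 0.4574 -0.0894  0.2323] yaw -0.752 tilt [ 0.001 -0.    -1.   ] F [ 1.7 -0.2 -2.8] gap 0.0635 t 4.28 q [-0.37  0.11 -0.16  1.3   0.    1.95]
shift [-301.8 -300.2   -0.9] turnz -0.752
```

send_rows --steps '[[[0.5,-40,-40,0,0,0,-0.1],[0.5,-80,-80,0,0,0,-0.2],[0.5,-120,-120,0,0,0,-0.3],[0.5,-160,-160,0,0,0,-0.4],[0.5,-198,-197,0,0,0,-0.5]]]'

```text
t: 4.9
tcp_pos: [0.4483, 0.1899, 0.2324]
orientation: [0.992, -0.125, 0.001, -0.0]
wrist_force: [0.5, 0.4, -2.8]
finger_gap: 0.0631
```

```bash
python3 mv.py .442 .336 .233 0
```

```text
tcp [0.4483 0.1899 0.2324] yaw -0.251 tilt [ 0.001  0.    -1.   ] F [ 0.5  0.4 -2.8] gap 0.0631 t 4.9 q [ 0.23  0.15 -0.12  1.3  -0.    2.05]
shift [ -42.4 -139.9   -0.6] turnz -0.251
```

send_rows --steps '[[[0.5,-13,-43,0,0,0,-0.08],[0.5,-26,-85,0,0,0,-0.16],[0.5,-38,-122,0,0,0,-0.22],[0.5,-42,-138,0,0,0,-0.25],[0.5,-42,-140,0,0,0,-0.25]]]'

```text
t: 5.52
tcp_pos: [0.4433, 0.3345, 0.2315]
orientation: [1.0, -0.002, 0.0, 0.0]
wrist_force: [0.5, -0.6, -2.6]
finger_gap: 0.0633
```

```bash
python3 mv.py .442 .336 .090 0;python3 - <<'E'
from h import *
np.set_printoptions(precision=4,suppress=True)
p,d=grab('side','side3'); W=cloud('side',d);hsv=cv2.cvtColor(p,cv2.COLOR_RGB2HSV)
x,y,z=W[...,0],W[...,1],W[...,2]
m=(z>.165)&(z<.24)&(np.hypot(x-.442,y-.336)<.05);Q=W[m]
A=np.c_[2*Q[:,:2],np.ones(len(Q))];s=np.linalg.lstsq(A,(Q[:,:2]**2).sum(1),rcond=None)[0];print('shk',s[:2],np.sqrt(s[2]+s[0]**2+s[1]**2),Q.min(0),Q.max(0))
m=(abs(z)<.02)&(np.hypot(x-.442,y-.336)<.08)&(hsv[...,1]>90)&(hsv[...,0]<20);Q=W[m];print(Q.min(0),Q.max(0),Q.mean(0))
cv2.imwrite('pics/s3c.png',cv2.resize(p[150:350,150:350,::-1],None,fx=3,fy=3,interpolation=cv2.INTER_CUBIC))
E
```

```text
tcp [0.4433 0.3345 0.2315] yaw -0.004 tilt [ 0. -0. -1.] F [ 0.5 -0.6 -2.6] gap 0.0633 t 5.53 q [ 0.5   0.27  0.03  1.34 -0.    2.07]
shift [ -1.3  -1.5 141.5] turnz -0.004
shk [0.4441 0.3364] 0.030854239907588312 [0.4056 0.3287 0.1651] [0.4704 0.3709 0.2399]
[ 0.3942  0.2891 -0.0001] [0.4924 0.3858 0.0086] [0.4416 0.3395 0.0045]
```

View pics/s3c.png

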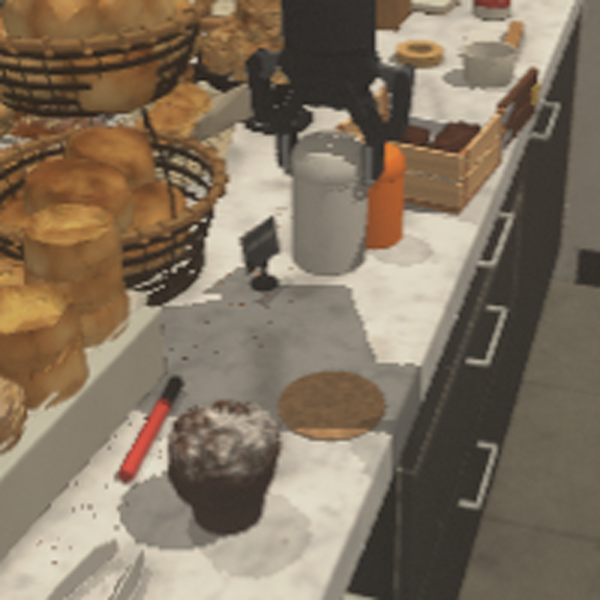

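The shaker hangs upright over the mat, at crop (330,405). Lowering it now.

send_rows --steps '[[[0.5,-1,-1,35,0,0,0],[0.5,-1,-1,85,0,0,0],[0.5,-1,-1,130,0,0,0],[0.5,-1,-1,148,0,0,0],[0.5,-1,-1,151,0,0,0]]]'

```text
t: 6.2
tcp_pos: [0.4422, 0.3335, 0.0795]
orientation: [1.0, -0.004, -0.001, 0.001]
wrist_force: [0.1, -0.3, -2.1]
finger_gap: 0.0631
```

```bash
python3 mv.py .442 .336 .077 0
```

```text
tcp [0.4422 0.3335 0.0795] yaw -0.007 tilt [-0.002 -0.001 -1.   ] F [ 0.1 -0.3 -2.1] gap 0.0631 t 6.2 q [ 0.49  0.35 -0.24  0.98 -0.    2.07]
shift [-0.2 -2.5  2.5] turnz -0.007
```

send_rows --steps '[[[0.5,0,-2,1,0,0,0],[0.5,0,-2,2,0,0,0],[0.5,0,-2,2.5,0,0,0],[0.5,0,-2,2.5,0,0,0],[0.5,0,-2,2.5,0,0,0]]]'

```text
t: 6.82
tcp_pos: [0.4425, 0.3371, 0.0779]
orientation: [1.0, -0.002, 0.0, -0.0]
wrist_force: [0.2, 0.4, -2.5]
finger_gap: 0.0627
```

```bash
python3 mv.py .442 .336 .077 0
```

```text
tcp [0.4425 0.3371 0.0779] yaw -0.005 tilt [ 0.  0. -1.] F [ 0.2  0.4 -2.5] gap 0.0627 t 6.83 q [ 0.5   0.36 -0.24  0.97 -0.    2.08]
shift [-0.5  1.1  0.9] turnz -0.005
```

send_rows --steps '[[[0.5,0,0,0.6,0,0,0],[0.5,0,0,1.2,0,0,0],[0.5,0,0,1.8,0,0,0],[0.5,0,0,1.8,0,0,0],[0.5,0,0,1.8,0,0,0]]]'

```text
t: 7.45
tcp_pos: [0.4428, 0.3374, 0.0772]
orientation: [1.0, -0.002, 0.001, -0.001]
wrist_force: [-1.5, -0.9, 10.0]
finger_gap: 0.0633
```

send_rows --steps '[[[0.5,0,0,-0.6,0,0,0],[0.8,0,0,-0.6,0,0,0],[1,0,0,-0.6,0,0,0],[1,0,0,-0.6,0,0,0],[1,0,0,-0.6,0,0,0]]]'

```text
t: 8.07
tcp_pos: [0.4425, 0.337, 0.0765]
orientation: [1.0, -0.002, -0.0, 0.0]
wrist_force: [-0.2, 0.1, -0.1]
finger_gap: 0.0851
```

```bash
python3 mv.py .442 .336 .2 0;python3 - <<'E'
from h import *
p,d=grab('side','side4')
cv2.imwrite('pics/s4c.png',cv2.resize(p[200:350,170:370,::-1],None,fx=4,fy=4,interpolation=cv2.INTER_CUBIC))
E
```

```text
tcp [0.4425 0.337  0.0765] yaw -0.005 tilt [-0. -0. -1.] F [-0.2  0.1 -0.1] gap 0.0851 t 8.07 q [ 0.5   0.36 -0.24  0.97  0.    2.08]
shift [  -0.5    1.1 -123.5] turnz -0.005
```

View pics/s4c.png

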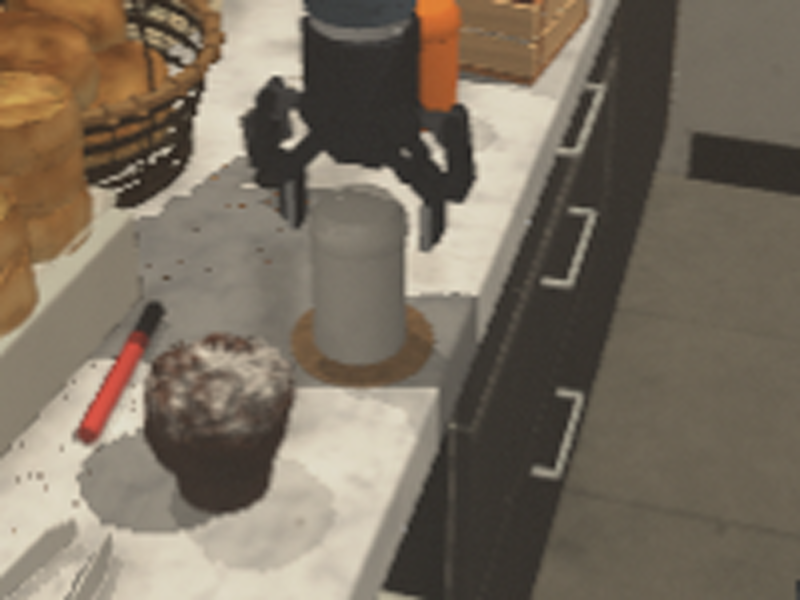

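The shaker stands on the mat, its base at crop (360,350) roughly central. I'll lift straight up first.

send_rows --steps '[[[1,0,0,-30,0,0,0],[1,0,0,-75,0,0,0],[1,0,15,-115,0,0,0],[0.5,0,60,-120,0,0,0],[0,0,115,-120,0,0,0]]]'

```text
t: 8.75
tcp_pos: [0.4421, 0.2215, 0.1972]
orientation: [1.0, -0.002, 0.001, -0.0]
wrist_force: [1.3, -0.6, 0.1]
finger_gap: 0.0515
```

```bash
python3 mv.py .456 -.2956 .16 -.143
python3 - <<'E'
from h import *
np.set_printoptions(precision=4,suppress=True)
p,d=grab('top','top5'); cv2.imwrite('pics/t5c.png',cv2.resize(p[165:285,120:320,::-1],None,fx=4,fy=4,interpolation=cv2.INTER_CUBIC))
cv2.imwrite('pics/t5d.png',cv2.resize(p[165:285,270:470,::-1],None,fx=4,fy=4,interpolation=cv2.INTER_CUBIC))
E
```

```text
tcp [0.4421 0.2215 0.1972] yaw -0.003 tilt [ 0.002  0.    -1.   ] F [ 1.3 -0.6  0.1] gap 0.0515 t 8.75 q [ 0.29  0.18 -0.17  1.22 -0.    1.87]
shift [ 15.4 517.1  37. ] turnz 0.14
```

View pics/t5d.png

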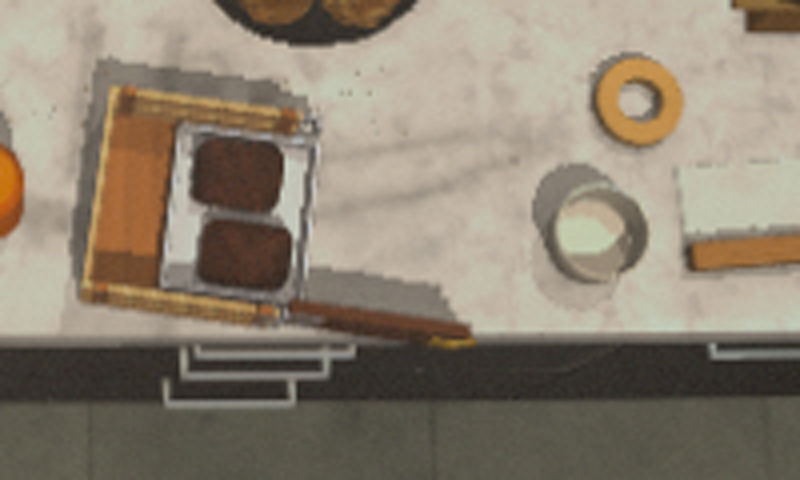

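View pics/t5c.png

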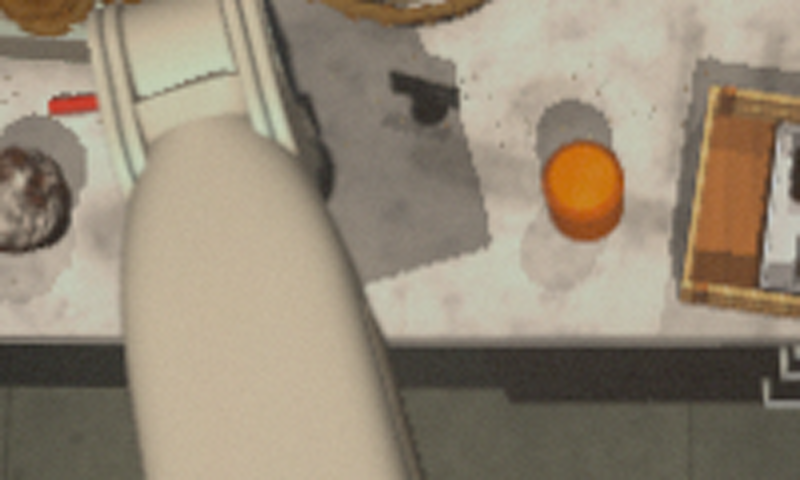

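```bash
python3 - <<'E'
from h import *
np.set_printoptions(precision=4,suppress=True)
d=np.load('pics/top5.npz');W=cloud('top',d['d']);x,y,z=W[...,0],W[...,1],W[...,2]
m=(z>.066)&(z<.095)&(x>.33)&(x<.6)&(y>-.45)&(y<-.04);np.save('pics/rim.npy',W[m])
K,D,r,t=cam('top')
def plane(px,zz):
    s=cv2.undistortPoints(np.array(px,float)[:,None],K,D)[:,0];v=np.c_[s,np.ones(len(s))]@r.T;return t+v*((zz-t[2])/v[:,2])[:,None]
q=[.4774,-.1471,1.4275]
c=np.array([(180,122),(318,135),(298,298),(163,288)])/4-.4+[270,165]
P=plane(c,.031);dd=P[:,:2]-q[:2];cs,sn=np.cos(q[2]),np.sin(q[2])
print(P,'\n',np.c_[dd[:,0]*cs+dd[:,1]*sn,-dd[:,0]*sn+dd[:,1]*cs])
E
sed -i 's#^W=cloud.*top0.*#W=cloud("top",np.load("pics/top5.npz")["d"]);M=(W[...,2]>.012)\&(W[...,2]<.06)#' fit.py; python3 fit.py
```

```text
[[ 0.5551 -0.1414  0.031 ]
 [ 0.5436 -0.2574  0.031 ]
 [ 0.4052 -0.2361  0.031 ]
 [ 0.414  -0.1248  0.031 ]] 
 [[ 0.0167 -0.0761]
 [-0.0997 -0.0813]
 [-0.0984  0.0588]
 [ 0.013   0.066 ]]
crate [ 0.4772 -0.1472  1.428 ] deg 81.82046261785018 0.007146441340272786 327
hinge [ 0.3908 -0.2216] keeper [ 0.5448 -0.2539]
gate local [-0.2331  0.0659] [-0.0961  0.0801] [-0.0071  0.0722]
angle from hinge 1.549007480389765 slope 1.5778832676511103
tray local range [[-0.1024 -0.0727]
 [ 0.0171  0.0651]]
```

The tray corners are at crop (180,122), (318,135), (298,298) and (163,288), so its front end is about 20 mm proud of the crate floor edge. The shaker space is clear.

send_rows --steps '[[[0,2,50,0,0,0,0.02],[0,4,110,0,0,0,0.04],[0,7,170,0,0,0,0.07],[0,10,230,0,0,0,0.1],[0,13,290,0,0,0,0.14]]]'

```text
t: 9.43
tcp_pos: [0.4533, -0.0699, 0.1968]
orientation: [0.997, -0.073, 0.0, 0.0]
wrist_force: [1.3, -0.0, -0.0]
finger_gap: -0.0001
```

```bash
python3 mv.py .462 -.297 .10 -.143
```

```text
tcp [ 0.4533 -0.0699  0.1968] yaw -0.146 tilt [ 0.001 -0.    -1.   ] F [ 1.3 -0.  -0. ] gap -0.0001 t 9.43 q [-0.34  0.12 -0.25  1.2   0.    1.38]
shift [ 41.6 223.4  96.8] turnz -0.003
```

send_rows --steps '[[[0,11,60,10,0,0,0],[0,22,120,20,0,0,0],[0,33,180,40,0,0,0],[0,41,223,70,0,0,0],[0,41,223,97,0,0,0]]]'

```text
t: 10.05
tcp_pos: [0.4616, -0.2978, 0.098]
orientation: [0.997, -0.074, -0.0, 0.0]
wrist_force: [-0.4, 0.5, 0.5]
finger_gap: 0.0001
```

```bash
python3 mv.py .462 -.297 .018 -.143
```

```text
tcp [ 0.4616 -0.2978  0.098 ] yaw -0.149 tilt [-0. -0. -1.] F [-0.4  0.5  0.5] gap 0.0001 t 10.05 q [-0.73  0.33 -0.23  1.01 -0.    0.99]
shift [ 0.3 -0.9 80. ] turnz -0.006
```

send_rows --steps '[[[0,0,0,25,0,0,0],[0,0,0,55,0,0,0],[0,0,0,76,0,0,0],[0,0,0,80,0,0,0],[0,0,0,80,0,0,0]]]'

```text
t: 10.68
tcp_pos: [0.462, -0.2947, 0.0199]
orientation: [0.997, -0.072, 0.0, 0.0]
wrist_force: [-0.1, -0.6, -0.5]
finger_gap: 0.0003
```

```bash
python3 mv.py .462 -.297 .018 -.143
python3 - <<'E'
from h import *
p,d=grab('side','side6')
cv2.imwrite('pics/s6c.png',cv2.resize(p[110:230,230:390,::-1],None,fx=5,fy=5,interpolation=cv2.INTER_CUBIC))
E
```

```text
tcp [ 0.462  -0.2947  0.0199] yaw -0.145 tilt [ 0. -0. -1.] F [-0.1 -0.6 -0.5] gap 0.0003 t 10.68 q [-0.72  0.4  -0.34  0.82  0.    0.99]
shift [0.3 2.3 1.9] turnz -0.002
```

View pics/s6c.png

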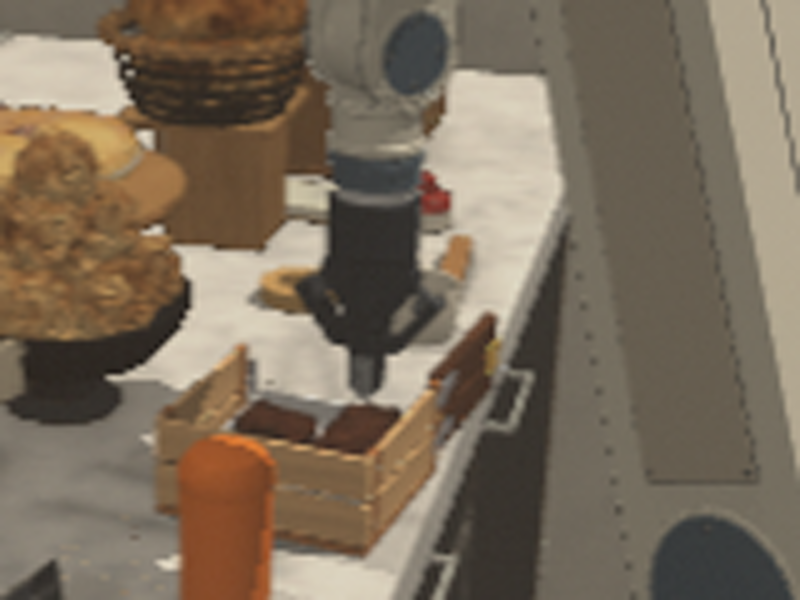

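The closed fingers stand at crop (368,385), in front of the tray and between gate and keeper. Pushing now.

send_rows --steps '[[[0,0,-10,1,0,0,0],[0,0,-20,1,0,0,0],[0,0,-30,1,0,0,0],[0,0,-37,1,0,0,0],[0,0,-44,1,0,0,0]]]'

```text
t: 11.35
tcp_pos: [0.4684, -0.251, 0.0188]
orientation: [0.997, -0.072, 0.0, 0.001]
wrist_force: [-1.4, -3.1, 0.5]
finger_gap: 0.0
```

send_rows --steps '[[[0,0,-7,0,0,0,0],[0,0,-14,0,0,0,0],[0,0,-21,0,0,0,0],[0,0,-28,0,0,0,0],[0,0,-32,0,0,0,0]]]'

```text
t: 11.98
tcp_pos: [0.473, -0.2191, 0.0187]
orientation: [0.997, -0.072, 0.0, 0.0]
wrist_force: [-1.3, -4.5, 4.1]
finger_gap: -0.0002
```

```bash
python3 mv.py .475 -.205 .018 -.143
python3 - <<'E'
from h import *
p,d=grab('side','side7')
cv2.imwrite('pics/s7c.png',cv2.resize(p[110:230,230:390,::-1],None,fx=5,fy=5,interpolation=cv2.INTER_CUBIC))
E
```

```text
tcp [ 0.473  -0.2191  0.0187] yaw -0.145 tilt [ 0. -0. -1.] F [-1.3 -4.5  4.1] gap -0.0002 t 11.97 q [-0.59  0.37 -0.41  0.79 -0.    1.12]
shift [ -0.  -14.2   0.7] turnz -0.002
```

View pics/s7c.png

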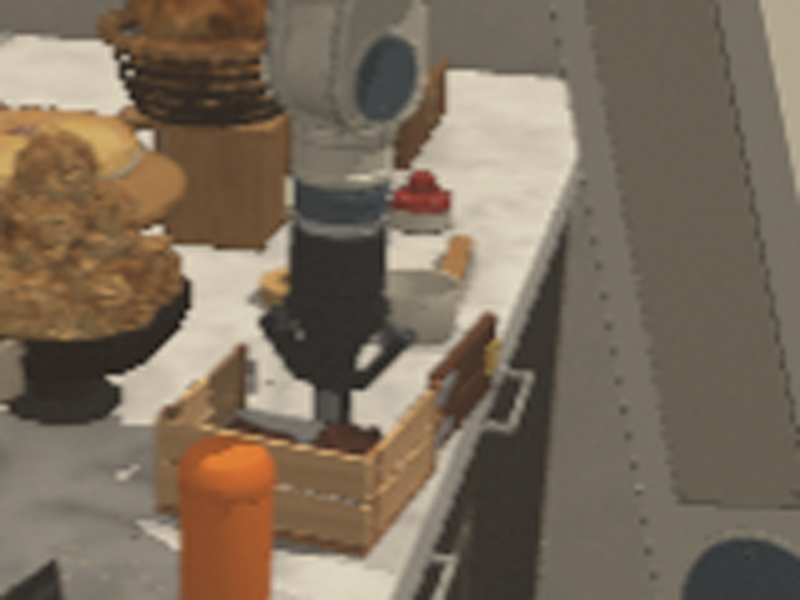

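send_rows --steps '[[[0,0,-3,0,0,0,0],[0,0,-6,0,0,0,0],[0,0,-9,0,0,0,0],[0,0,-11,0,0,0,0],[0,0,-12,0,0,0,0]]]'

```text
t: 12.65
tcp_pos: [0.4746, -0.2076, 0.0186]
orientation: [0.997, -0.073, 0.0, 0.0]
wrist_force: [-0.3, -5.1, 4.2]
finger_gap: -0.0003
```

send_rows --steps '[[[0,0,-0.6,0,0,0,0],[0,0,-1.2,0,0,0,0],[0,0,-1.8,0,0,0,0],[0,0,-2.2,0,0,0,0],[0,0,-2.2,0,0,0,0]]]'

```text
t: 13.28
tcp_pos: [0.4749, -0.2055, 0.0186]
orientation: [0.997, -0.073, 0.0, 0.0]
wrist_force: [-1.0, -4.5, 3.6]
finger_gap: -0.0001
```

Not at the wall yet, going on in small steps.

send_rows --steps '[[[0,0,-0.5,0,0,0,0],[0,0,-1,0,0,0,0],[0,0,-1.5,0,0,0,0],[0,0,-2,0,0,0,0],[0,0,-2,0,0,0,0]]]'

```text
t: 13.9
tcp_pos: [0.4754, -0.2041, 0.0187]
orientation: [0.997, -0.073, 0.0, 0.001]
wrist_force: [-0.5, -8.9, 2.5]
finger_gap: -0.0006
```

send_rows --steps '[[[0,0,-0.5,0,0,0,0],[0,0,-1,0,0,0,0],[0,0,-1.5,0,0,0,0],[0,0,-2,0,0,0,0],[0,0,-2,0,0,0,0]]]'

```text
t: 14.52
tcp_pos: [0.4758, -0.204, 0.0187]
orientation: [0.997, -0.073, 0.0, 0.002]
wrist_force: [-2.0, -16.7, -1.2]
finger_gap: -0.0003
```

send_rows --steps '[[[0,0,-0.5,0,0,0,0],[0,0,-1,0,0,0,0],[0,0,-1.5,0,0,0,0],[0,0,-1.5,0,0,0,0],[0,0,-1.5,0,0,0,0]]]'

```text
t: 15.15
tcp_pos: [0.4758, -0.2039, 0.0188]
orientation: [0.997, -0.074, -0.0, 0.004]
wrist_force: [-4.1, -24.5, -0.8]
finger_gap: 0.0001
```

```bash
python3 mv.py .475 -.205 .018 -.143
python3 - <<'E'
from h import *
p,d=grab('side','side8')
cv2.imwrite('pics/s8c.png',cv2.resize(p[150:230,250:350,::-1],None,fx=7,fy=7,interpolation=cv2.INTER_CUBIC))
E
```

```text
tcp [ 0.4758 -0.2039  0.0188] yaw -0.148 tilt [-0.001 -0.008 -1.   ] F [ -4.1 -24.5  -0.8] gap 0.0001 t 15.15 q [-0.56  0.36 -0.42  0.79 -0.01  1.16]
shift [-0.6  1.2  0.8] turnz -0.005
```

View pics/s8c.png

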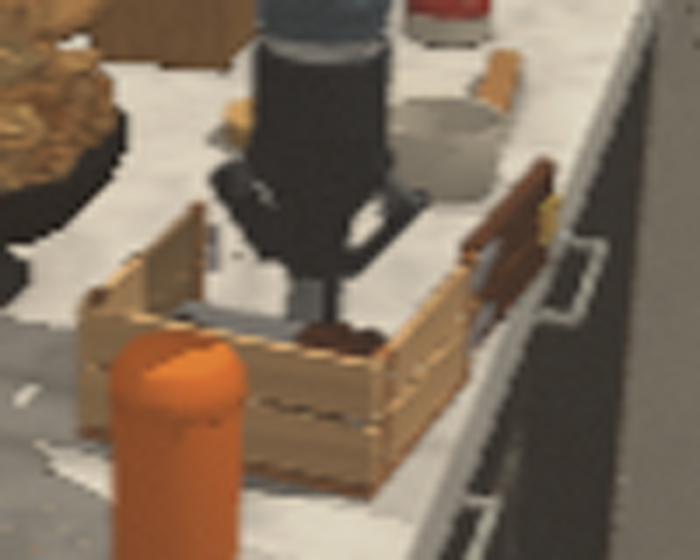

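The tray is against the rear wall: contact is at 24 N with no further motion, and a brownie shows inside at crop (340,335). I'll back off and go up.

send_rows --steps '[[[0,0,15,0,0,0,0],[0,0,50,0,0,0,0],[0,0,85,-20,0,0,0],[0,0,100,-70,0,0,0.1],[0,0,110,-110,0,0,0.25]]]'

```text
t: 15.82
tcp_pos: [0.4593, -0.3088, 0.1295]
orientation: [0.98, -0.198, -0.0, -0.001]
wrist_force: [-0.1, -0.9, -0.4]
finger_gap: -0.0004
```

```bash
python3 mv.py .33 -.314 .14 -1.713
```

```text
tcp [ 0.4593 -0.3088  0.1295] yaw -0.4 tilt [-0.     0.002 -1.   ] F [-0.1 -0.9 -0.4] gap -0.0004 t 15.82 q [-0.74  0.31 -0.17  1.09  0.    1.23]
shift [-117.1   55.1  -10.5] turnz 1.313
```

send_rows --steps '[[[0,-20,10,-8,0,0,0.17],[0,-45,21,-10,0,0,0.34],[0,-75,35,-10,0,0,0.51],[0,-100,47,-10,0,0,0.68],[0,-117,55,-10,0,0,0.85]]]'

```text
t: 16.45
tcp_pos: [0.3294, -0.3134, 0.1381]
orientation: [0.811, -0.585, -0.001, -0.001]
wrist_force: [-0.4, -0.1, -0.4]
finger_gap: -0.0002
```

```bash
python3 mv.py .33 -.314 .14 -1.713
python3 - <<'E'
from h import *
p,d=grab('top','top9')
cv2.imwrite('pics/t9.png',cv2.resize(p[165:285,270:470,::-1],None,fx=4,fy=4,interpolation=cv2.INTER_CUBIC))
E
```

```text
tcp [ 0.3294 -0.3134  0.1381] yaw -1.251 tilt [-0.     0.003 -1.   ] F [-0.4 -0.1 -0.4] gap -0.0002 t 16.45 q [-0.95  0.15 -0.37  1.06  0.    1.87]
shift [ 0.7 -0.4 -1.9] turnz 0.462
```

View pics/t9.png

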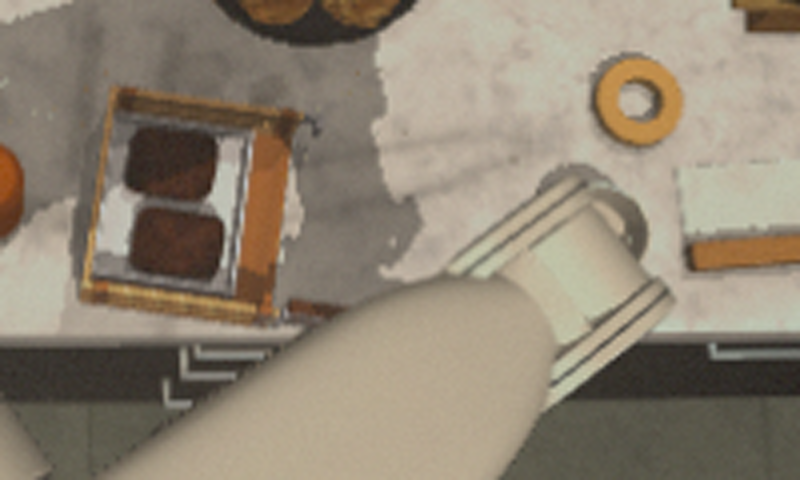

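Top view: the tray is flush at the rear, with both brownies in it at crop (172,162) and (178,242). I'll finish the turn and descend on the outer side of the gate.

send_rows --steps '[[[0,0,0,0,0,0,0.16],[0,0,0,15,0,0,0.32],[0,0,0,45,0,0,0.46],[0,0,0,80,0,0,0.46],[0,0,0,100,0,0,0.46]]]'

```text
t: 17.12
tcp_pos: [0.3304, -0.313, 0.0367]
orientation: [-0.659, 0.752, 0.002, 0.001]
wrist_force: [-0.5, -1.1, 0.5]
finger_gap: 0.0002
```

```bash
cat > gp.py <<'E'
import sys
from h import *
# gp.py theta [gap_mm r]: TCP world target for finger centre against outer face at gate angle theta, via mv
q=[.4772,-.1472,1.428]
s=manip.observe(); r=R.from_quat(s['orientation']).as_matrix(); yaw=np.arctan2(r[1,0],r[0,0])
print('tcp',s['tcp_pos'].round(4),'yaw',round(yaw,3),'F',s['wrist_force'].round(1),'t',round(s['t'],2),'q',s['qpos'].round(2))
gap=float(sys.argv[1]);rr=float(sys.argv[2])
for th in map(float,sys.argv[3:]):
    dr=np.array([-np.sin(th),-np.cos(th)]); n=np.array([-np.cos(th),np.sin(th)])
    l=np.array([-.086,.075])+dr*rr/1000+n*(.006+.011+gap/1000)
    c,sn=np.cos(q[2]),np.sin(q[2]); w=np.array([q[0]+l[0]*c-l[1]*sn,q[1]+l[0]*sn+l[1]*c,.037])
    yt=q[2]-np.pi/2-th
    print(th,'w',w.round(4),'shift',(r.T@(w-s['tcp_pos'])*1000).round(1),'turn',round(yaw-yt,3))
E
python3 gp.py 0 100 1.57 1.4 1.2 1.0 .8 .6
```

```text
tcp [ 0.3304 -0.313   0.0367] yaw -1.702 F [-0.5 -1.1  0.5] t 17.12 q [-0.94  0.25 -0.53  0.79  0.    2.33]
1.57 w [ 0.3597 -0.3182  0.037 ] shift [  1.3 -29.8  -0.4] turn 0.011
1.4 w [ 0.3765 -0.3221  0.037 ] shift [  2.9 -46.9  -0.4] turn -0.159
1.2 w [ 0.3968 -0.3229  0.037 ] shift [  1.1 -67.1  -0.4] turn -0.359
1.0 w [ 0.4168 -0.3197  0.037 ] shift [ -4.7 -86.5  -0.4] turn -0.559
0.8 w [ 0.4357 -0.3126  0.037 ] shift [ -14.3 -104.3   -0.4] turn -0.759
0.6 w [ 0.4529 -0.3018  0.037 ] shift [ -27.2 -120.    -0.4] turn -0.959
```

send_rows --steps '[[[0,1,-20,0,0,0,0.01],[0,2,-32,0,0,0,-0.02],[0,3,-47,0,0,0,-0.16],[0,2,-57,0,0,0,-0.26],[0,1,-67,0,0,0,-0.36]]]'

```text
t: 17.75
tcp_pos: [0.3975, -0.3241, 0.0385]
orientation: [0.784, -0.62, -0.0, -0.0]
wrist_force: [-1.3, 0.1, 0.1]
finger_gap: -0.0002
```

```bash
python3 gp.py 0 100 1.2 1.08 0.96 .84 .72 .6
python3 - <<'E'
from h import *
p,d=grab('side','side10')
cv2.imwrite('pics/s10c.png',cv2.resize(p[130:230,240:380,::-1],None,fx=5,fy=5,interpolation=cv2.INTER_CUBIC))
E
```

```text
tcp [ 0.3975 -0.3241  0.0385] yaw -1.338 F [-1.3  0.1  0.1] t 17.75 q [-0.85  0.33 -0.4   0.84  0.    2.06]
1.2 w [ 0.3968 -0.3229  0.037 ] shift [-1.3  0.4  1.5] turn 0.004
1.08 w [ 0.4088 -0.3215  0.037 ] shift [  0.  -11.7   1.5] turn -0.116
0.96 w [ 0.4207 -0.3186  0.037 ] shift [ -0.1 -23.9   1.5] turn -0.236
0.84 w [ 0.432  -0.3143  0.037 ] shift [ -1.6 -35.9   1.5] turn -0.356
0.72 w [ 0.4428 -0.3087  0.037 ] shift [ -4.6 -47.7   1.5] turn -0.476
0.6 w [ 0.4529 -0.3018  0.037 ] shift [ -8.9 -59.1   1.5] turn -0.596
```

View pics/s10c.png

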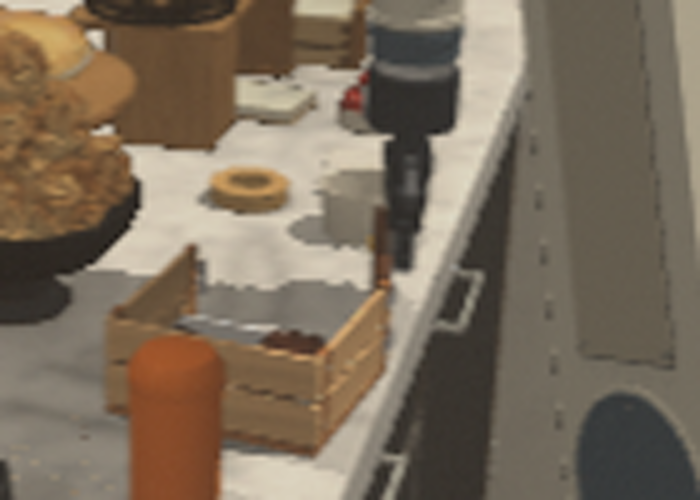

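The gate is following at crop (382,245), with the finger behind it at crop (403,240). Carrying on round the arc.

send_rows --steps '[[[0,0,-12,1,0,0,-0.12],[0,0,-24,1,0,0,-0.24],[0,-2,-36,1,0,0,-0.36],[0,-5,-48,1,0,0,-0.48],[0,-9,-59,1,0,0,-0.6]]]'

```text
t: 18.42
tcp_pos: [0.4528, -0.3022, 0.0376]
orientation: [0.932, -0.362, 0.0, -0.0]
wrist_force: [-0.5, -0.3, 0.6]
finger_gap: 0.0001
```

```bash
python3 gp.py 0 100 .6 .5 .4 .3 .2 .15 .1 0
```

```text
tcp [ 0.4528 -0.3022  0.0376] yaw -0.74 F [-0.5 -0.3  0.6] t 18.43 q [-0.74  0.38 -0.33  0.86  0.    1.57]
0.6 w [ 0.4529 -0.3018  0.037 ] shift [-0.2 -0.4  0.6] turn 0.003
0.5 w [ 0.4606 -0.2952  0.037 ] shift [  1.  -10.4   0.6] turn -0.097
0.4 w [ 0.4676 -0.2879  0.037 ] shift [  1.2 -20.6   0.6] turn -0.197
0.3 w [ 0.4738 -0.2799  0.037 ] shift [  0.4 -30.7   0.6] turn -0.297
0.2 w [ 0.4792 -0.2713  0.037 ] shift [ -1.4 -40.7   0.6] turn -0.397
0.15 w [ 0.4816 -0.2668  0.037 ] shift [ -2.7 -45.6   0.6] turn -0.447
0.1 w [ 0.4837 -0.2622  0.037 ] shift [ -4.2 -50.4   0.7] turn -0.497
0.0 w [ 0.4873 -0.2527  0.037 ] shift [ -7.9 -59.8   0.7] turn -0.597
```

send_rows --steps '[[[0,1,-10,0,0,0,-0.1],[0,1,-20,0,0,0,-0.2],[0,0,-30,0,0,0,-0.3],[0,-1,-40,0,0,0,-0.4],[0,-3,-45,0,0,0,-0.45]]]'

```text
t: 19.05
tcp_pos: [0.481, -0.2668, 0.0376]
orientation: [0.989, -0.145, 0.0, -0.0]
wrist_force: [1.0, 0.2, -0.2]
finger_gap: 0.0001
```

```bash
python3 gp.py 0 100 .15 .1 .05 0 -0.03
python3 - <<'E'
from h import *
p,d=grab('side','side11')
cv2.imwrite('pics/s11c.png',cv2.resize(p[130:230,240:380,::-1],None,fx=5,fy=5,interpolation=cv2.INTER_CUBIC))
E
```

```text
tcp [ 0.481  -0.2668  0.0376] yaw -0.291 F [ 1.   0.2 -0.2] t 19.05 q [-0.66  0.39 -0.32  0.87  0.    1.2 ]
0.15 w [ 0.4816 -0.2668  0.037 ] shift [ 0.5 -0.2  0.6] turn 0.001
0.1 w [ 0.4837 -0.2622  0.037 ] shift [ 1.2 -5.2  0.6] turn -0.049
0.05 w [ 0.4856 -0.2575  0.037 ] shift [  1.7 -10.3   0.6] turn -0.099
0.0 w [ 0.4873 -0.2527  0.037 ] shift [  1.9 -15.3   0.6] turn -0.149
-0.03 w [ 0.4882 -0.2498  0.037 ] shift [  2.  -18.4   0.6] turn -0.179
```

View pics/s11c.png

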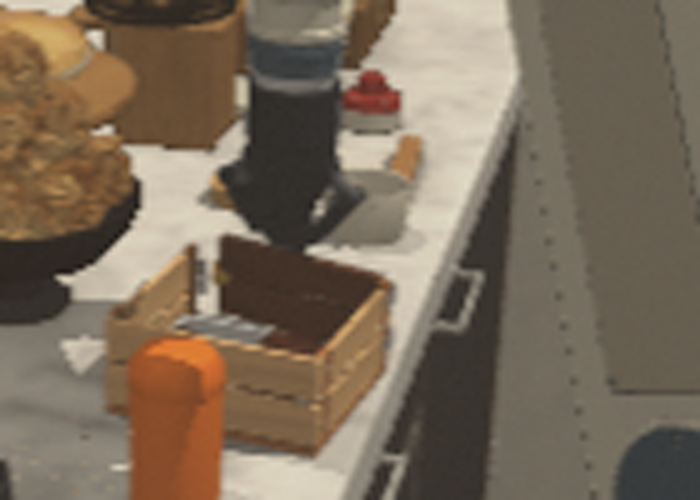

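The gate is nearly shut: its free edge is at crop (222,265), short of the keeper at crop (198,270).

send_rows --steps '[[[0,0.5,-3,0,0,0,-0.03],[0,1,-5,0,0,0,-0.05],[0,1.5,-7,0,0,0,-0.07],[0,1.7,-9,0,0,0,-0.09],[0,1.7,-10,0,0,0,-0.1]]]'

```text
t: 19.73
tcp_pos: [0.4844, -0.2601, 0.0376]
orientation: [0.995, -0.098, -0.001, 0.002]
wrist_force: [-5.7, -11.1, -0.9]
finger_gap: -0.0001
```

send_rows --steps '[[[0,0,-1,0,0,0,-0.01],[0,0,-2,0,0,0,-0.02],[0,0,-3,0,0,0,-0.03],[0,0,-4,0,0,0,-0.04],[0,0,-4,0,0,0,-0.04]]]'

```text
t: 20.35
tcp_pos: [0.486, -0.256, 0.0376]
orientation: [0.997, -0.078, 0.0, 0.001]
wrist_force: [-0.8, -5.7, -2.6]
finger_gap: -0.0003
```

```bash
python3 gp.py 0 100  .05 0 -0.03
```

```text
tcp [ 0.486  -0.256   0.0376] yaw -0.156 F [-0.8 -5.7 -2.6] t 20.35 q [-0.64  0.38 -0.32  0.87 -0.    1.09]
0.05 w [ 0.4856 -0.2575  0.037 ] shift [-0.1  1.6  0.6] turn 0.037
0.0 w [ 0.4873 -0.2527  0.037 ] shift [ 0.8 -3.4  0.6] turn -0.013
-0.03 w [ 0.4882 -0.2498  0.037 ] shift [ 1.2 -6.4  0.6] turn -0.043
```

send_rows --steps '[[[0,0,-0.7,0,0,0,0],[0,0,-1.4,0,0,0,0],[0,0,-2.1,0,0,0,0],[0,0,-2.5,0,0,0,0],[0,0,-2.5,0,0,0,0]]]'

```text
t: 20.98
tcp_pos: [0.4862, -0.2521, 0.0375]
orientation: [0.997, -0.078, -0.0, 0.0]
wrist_force: [-1.4, -5.2, -0.7]
finger_gap: -0.0001
```

send_rows --steps '[[[0,0,-0.5,0,0,0,0],[0,0,-1,0,0,0,0],[0,0,-1.5,0,0,0,0],[0,0,-2,0,0,0,0],[0,0,-2,0,0,0,0]]]'

```text
t: 21.6
tcp_pos: [0.4861, -0.2521, 0.0376]
orientation: [0.997, -0.078, -0.001, 0.002]
wrist_force: [-4.5, -14.7, -2.4]
finger_gap: 0.0004
```

send_rows --steps '[[[0,0,-0.7,0,0,0,0],[0,0,-1.4,0,0,0,0],[0,0,-1.4,0,0,0,0],[0,0,-1.4,0,0,0,0],[0,0,-1.4,0,0,0,0]]]'

```text
t: 22.22
tcp_pos: [0.4862, -0.2521, 0.0377]
orientation: [0.997, -0.079, -0.001, 0.003]
wrist_force: [-7.5, -20.8, -5.1]
finger_gap: 0.0001
```

send_rows --steps '[[[0,0,10,0,0,0,0],[0,0,30,0,0,0,0],[0,0,45,-30,0,0,0],[0,0,50,-80,0,0,0],[0,0,50,-130,0,0,0]]]'

```text
t: 22.85
tcp_pos: [0.4788, -0.2988, 0.1689]
orientation: [0.997, -0.078, -0.0, -0.0]
wrist_force: [1.0, -0.2, -0.4]
finger_gap: -0.0
```

```bash
python3 mv.py .33 -.5 .2
python3 - <<'E'
from h import *
p,d=grab('side','side12')
cv2.imwrite('pics/s12c.png',cv2.resize(p[160:230,240:340,::-1],None,fx=7,fy=7,interpolation=cv2.INTER_CUBIC))
E
```

```text
tcp [ 0.4788 -0.2988  0.1689] yaw -0.156 tilt [-0.     0.001 -1.   ] F [ 1.  -0.2 -0.4] gap -0.0 t 22.85 q [-0.71  0.31 -0.07  1.19  0.    1.02]
shift [-115.8  221.8  -31.3] turnz
```

View pics/s12c.png

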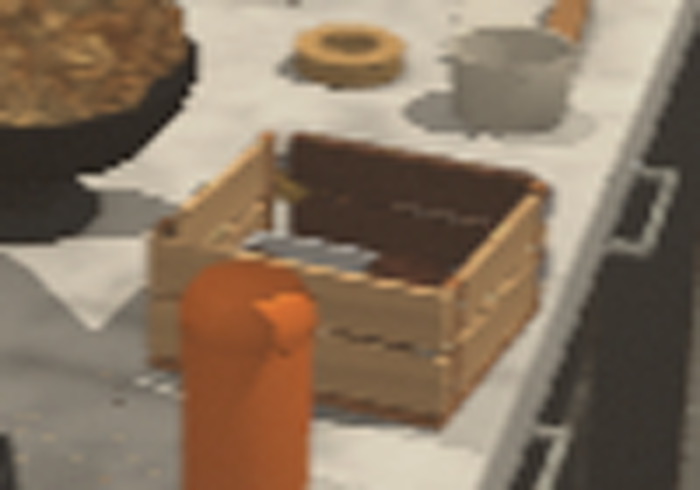

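The bolt at crop (290,187) now shows on the crate side, out beyond the gate's edge. I'll clear the arm for a top view.

send_rows --steps '[[[0,-20,40,-20,0,0,0],[0,-45,85,-40,0,0,0],[0,-70,135,-60,0,0,0],[0,-95,185,-60,0,0,0],[0,-120,235,-60,0,0,0]]]'

```text
t: 23.52
tcp_pos: [0.3229, -0.5134, 0.2278]
orientation: [0.997, -0.077, 0.0, 0.0]
wrist_force: [0.9, -0.4, 0.6]
finger_gap: -0.0002
```

Run:
```python
from h import *
np.set_printoptions(precision=4,suppress=True)
p,d=grab('top','top13')
cv2.imwrite('pics/t13.png',cv2.resize(p[180:260,285:385,::-1],None,fx=7,fy=7,interpolation=cv2.INTER_CUBIC))
p2,d2=grab('side','side13'); cv2.imwrite('pics/s13.png',cv2.resize(p2[130:330,180:360,::-1],None,fx=3,fy=3,interpolation=cv2.INTER_CUBIC))
q=[.4772,-.1472,1.428];W=cloud('top',d);x,y,z=W[...,0],W[...,1],W[...,2]
X=x-q[0];Y=y-q[1];c,s=np.cos(q[2]),np.sin(q[2]);lx=X*c+Y*s;ly=-X*s+Y*c
m=(z>.066)&(z<.085)&(lx<-.078)&(lx>-.13)&(abs(ly)<.07);print(m.sum(),lx[m].mean(), np.polyfit(ly[m],lx[m],1))
```

```text
115 -0.08626750333830398 [-0.0037 -0.0863]
```

View pics/t13.png

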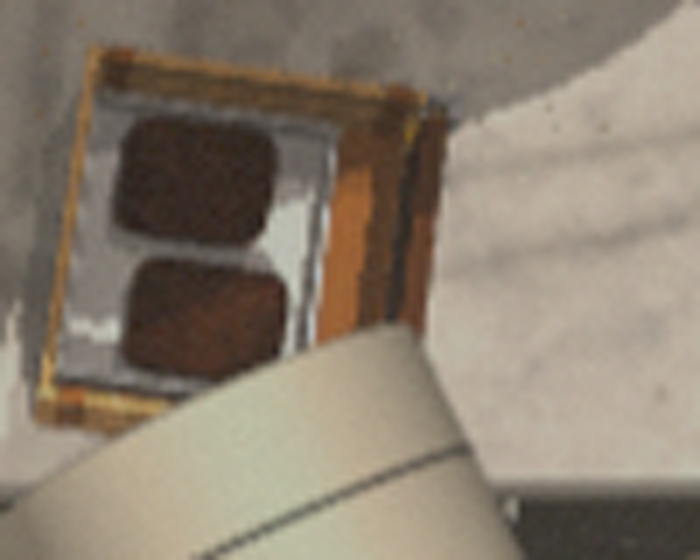

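View pics/s13.png

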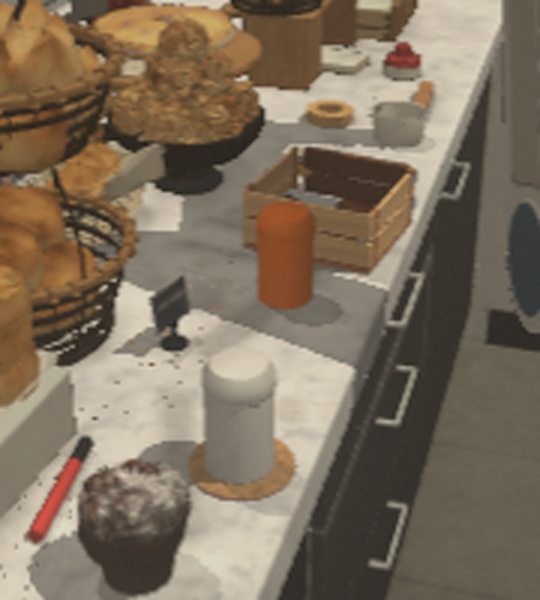

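```bash
python3 -c "
from station import manip
print(manip.sign_off())"
```

```text
the job is handed in; nothing more can be done
None
```

The crate is closed up, and I handed the job in at about 24 s on the robot's clock. I worked in the order asked:

- **Shaker:** I gripped the white shaker at top-view pixel (379,218), not the orange look-alike. I set it down upright on the mat; the last side view shows it standing roughly central there.
- **Tray:** I pushed the tray back until it stopped moving, at about 24 N against the rear wall. The top views afterwards show it squared up at the back with both brownies in it.
- **Gate:** I swung it shut. The push rose to 11 N as the bolt met the keeper, fell to about 5 N, then climbed to about 21 N with no further movement at the stop. Depth data put the gate within about 0.004 rad of shut. The side view shows the brass bolt out on the crate side, behind the keeper.

**Other items:** the muffin and price card look undisturbed in the last side view, and so does the ramekin. I judged them by eye and did not measure their positions again. The arm was clear of everything at hand-in.

**Limits of the checks:** I did not pull on the gate to test the latch, so that rests on the force pattern and the pictures. In the last top view the arm hid the hinge end of the gate. No check failed or disagreed.

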